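# Feel along both edges of a ukulele fretboard for sharp fret ends

## Task

Check the unstrung ukulele for sharp fret ends: starting at the first fret (headstock end), run the fingertips lightly along the edge of the fretboard nearest the robot, touching the fret ends all the way to the last fret over the body, then do the same along the far edge, again from the first fret to the last. Keep the fingertips centred on the edge and the touch light; do not pinch, lift or shift the ukulele, leave everything else where it is, and finish clear of it.

Things in the scene. Friction and masses are not known exactly. Their poses are not given: they have to be found in the camera images.
- ukulele: soprano ukulele, loose, 0.3 to 0.6 kg, 532 mm long, face up on the mat, strings and nut off; firm and steady under a light touch. Origin on its underside, below the neck's centre line half-way along the 15 frets. y runs along the neck to the headstock, x away from the robot, z up. Fret tops are level, 65 mm above the underside. Headstock ends at y = +234 mm
- near_first (a point): end of the first fret (headstock end) on the edge nearest the robot (-x), on the fret's top; in the ukulele's frame at y = +90.6 mm. The frets, 19 mm apart here and 9 mm at the last, reach the board's edges; the edges are straight and taper: 36.9 mm apart here, 45.3 mm at the last fret
- near_last (a point): end of the last fret (the 15th, over the body) on the edge nearest the robot, on the fret's top, 5 mm above the soundboard; in the ukulele's frame at y = -90.0 mm. The body (160 mm wide, 60 mm high) begins at y = -62 mm
- far_first (a point): end of the first fret on the far edge (+x), on the fret's top. The headstock's tuner posts, 6 mm higher than the fret tops, begin 56 mm beyond it
- far_last (a point): end of the last fret on the far edge, on the fret's top
- mat: fixed grey non-slip bench mat, 270 x 580 x 4 mm, with a wooden cork-topped neck rest on it that carries the neck under the first fret; the rest's cheeks stand 54 mm above the table, 15 mm below the fret tops. Origin on its underside, about below the ukulele's origin; same axes as the ukulele
- nut_blank: bystander: cedar nut blank, 50 x 8 x 12 mm, lying on the mat on the far side of the neck; origin at the centre of its underside
- pitch_pipe: bystander: round stainless pitch pipe, 68 mm across, 17 mm high, lying on the mat on the far side of the neck; origin at the centre of its underside
- fret_file: bystander: small file with wooden handle, 155 x 24 x 18 mm, lying on the mat on the near side of the neck; origin on its underside, about its middle
- dish: bystander: white dish, 72 mm across, 22 mm high, on the mat on the near side of the neck; origin at the centre of its underside
- marble_center (a point): bystander: centre of the green glass marble, 18 mm across, lying in the dish
- polish_tin: bystander: black shoe polish tin, 78 mm across, 24 mm high, on the table to the robot's right; origin at the centre of its underside
- harmonica_case: bystander: grey plastic harmonica case, 118 x 46 x 30 mm, inside the small cabinet on the left; origin at the centre of its underside
- cabinet_door0 (a joint): opening angle of the small cabinet's door on the left, ajar; not part of the job (rad, 0 is shut)

How it is judged (in metres and radians):
On the way, in this order (a step that is already met when the one before it is completed fails the run):
1. the fingertips touch the near edge of the fretboard at the first fret (contact force between the fingers and ukulele above 0.1 N and y of the grasp point in the frame of ukulele between 0.0786 and 0.1026 m and x of the grasp point in the frame of ukulele between -0.0304 and -0.0064 m and z of the grasp point in the frame of ukulele between 0.074 and 0.098 m), for 0.1 s.
2. the fingertips touch the near edge of the fretboard a quarter of the way along (contact force between the fingers and ukulele above 0.1 N and y of the grasp point in the frame of ukulele between 0.0275 and 0.0635 m and x of the grasp point in the frame of ukulele between -0.0315 and -0.0075 m and z of the grasp point in the frame of ukulele between 0.074 and 0.098 m), for 0.1 s.
3. the fingertips touch the near edge of the fretboard half-way along (contact force between the fingers and ukulele above 0.1 N and y of the grasp point in the frame of ukulele between -0.0177 and 0.0183 m and x of the grasp point in the frame of ukulele between -0.0325 and -0.0085 m and z of the grasp point in the frame of ukulele between 0.074 and 0.098 m), for 0.1 s.
4. the fingertips touch the near edge of the fretboard three quarters of the way along (contact force between the fingers and ukulele above 0.1 N and y of the grasp point in the frame of ukulele between -0.0628 and -0.0268 m and x of the grasp point in the frame of ukulele between -0.0336 and -0.0096 m and z of the grasp point in the frame of ukulele between 0.074 and 0.098 m), for 0.1 s.
5. the fingertips touch the near edge of the fretboard at the last fret (contact force between the fingers and ukulele above 0.1 N and y of the grasp point in the frame of ukulele between -0.1019 and -0.0779 m and x of the grasp point in the frame of ukulele between -0.0346 and -0.0106 m and z of the grasp point in the frame of ukulele between 0.074 and 0.098 m), for 0.1 s.
6. the fingertips touch the far edge of the fretboard at the first fret (contact force between the fingers and ukulele above 0.1 N and y of the grasp point in the frame of ukulele between 0.0786 and 0.1026 m and x of the grasp point in the frame of ukulele between 0.0064 and 0.0304 m and z of the grasp point in the frame of ukulele between 0.074 and 0.098 m), for 0.1 s.
7. the fingertips touch the far edge of the fretboard a quarter of the way along (contact force between the fingers and ukulele above 0.1 N and y of the grasp point in the frame of ukulele between 0.0275 and 0.0635 m and x of the grasp point in the frame of ukulele between 0.0075 and 0.0315 m and z of the grasp point in the frame of ukulele between 0.074 and 0.098 m), for 0.1 s.
8. the fingertips touch the far edge of the fretboard half-way along (contact force between the fingers and ukulele above 0.1 N and y of the grasp point in the frame of ukulele between -0.0177 and 0.0183 m and x of the grasp point in the frame of ukulele between 0.0085 and 0.0325 m and z of the grasp point in the frame of ukulele between 0.074 and 0.098 m), for 0.1 s.
9. the fingertips touch the far edge of the fretboard three quarters of the way along (contact force between the fingers and ukulele above 0.1 N and y of the grasp point in the frame of ukulele between -0.0628 and -0.0268 m and x of the grasp point in the frame of ukulele between 0.0096 and 0.0336 m and z of the grasp point in the frame of ukulele between 0.074 and 0.098 m), for 0.1 s.
10. the fingertips touch the far edge of the fretboard at the last fret (contact force between the fingers and ukulele above 0.1 N and y of the grasp point in the frame of ukulele between -0.1019 and -0.0779 m and x of the grasp point in the frame of ukulele between 0.0106 and 0.0346 m and z of the grasp point in the frame of ukulele between 0.074 and 0.098 m), for 0.1 s.
At the end, for the whole second after the job is handed in: Both edges have been traced in contact from the first to the last fret; the ukulele lies at rest within 10 mm of where it was and level within 0.05 rad, every bystander within 15 mm of where it was, and the robot touches nothing (distance of ukulele from where it was at the start of the episode below 0.01 m and angle between ukulele's own z axis and vertical below 0.05 rad and linear speed of ukulele below 0.01 m/s and distance of each of nut_blank, pitch_pipe, fret_file, dish, marble_center, polish_tin, harmonica_case from where it was at the start of the episode below 0.015 m).
It fails at once if the ukulele is pressed hard (more than 30 N) (contact force between any of the fingers, the arm and ukulele above 30 N).
It fails at once if the ukulele is shifted more than 12 mm (distance of ukulele from where it was at the start of the episode above 0.012 m).
It fails at once if the ukulele is lifted or tipped (z of ukulele in the frame of mat above 0.01 m or angle between ukulele's own z axis and vertical above 0.06 rad).
It fails at once if a bystander is moved (distance of any of nut_blank, pitch_pipe, fret_file, dish, marble_center, polish_tin, harmonica_case from where it was at the start of the episode above 0.015 m).
It fails at once if the cabinet door is pushed shut or pulled wide open (value of joint cabinet_door0 below 0.25 rad or value of joint cabinet_door0 above 0.85 rad).
It also fails if it takes over 64 s, if anything falls off the work surface, if the arm or the gripper's body presses on something with over 40 N, if the wrist force passes 120 N, or if a joint passes its speed limit or range.

## Robot

A 7-joint arm with a two-finger parallel gripper is mounted at the origin on the work surface. World frame = base frame: x ahead of the robot, y to its left, z up, the work surface at z = 0. Lengths are in m, angles in degrees, forces in N, time in s.
With the tool pointing down it reaches from about 0.425 to 0.875 m from the base axis. Payload 4.7 kg.
Tool frame: the origin (TCP) lies between the finger pads; the fingertips stand 25 mm ahead of it and the grasp point (between the pads) lies 6 mm ahead of it (env.tip_reach is the distance from the TCP to the fingertips, in m); z points along the fingers, y is the direction in which the jaws open and shut (so a half turn about z gives the same grasp; the last joint's range is limited). The gripper opens to 87 mm and grips with 3 to 60 N. Pads are 19 mm wide; open, the fingers measure 117 mm over their backs; the gripper's body (75 mm by 190 mm) begins 51 mm behind the grasp point.
Start: joints at [74.777, 18.392, -4.016, 83.108, 1.295, 78.541, -3.26], TCP at [0.179, -0.625, 0.248] pointing down, gripper open.
Joint ranges: [-163.93, 163.93], [-17.29, 119.83], [-79.2, 71.16], [3.27, 140.29], [-89.18, 269.18], [5.43, 117.66], [-154.24, 154.24]. Speed limits (degrees/s): [147.25, 147.25, 180, 180, 180, 180, 180].

## Interface

Orientations are given as [roll, pitch, yaw] about the fixed x, y, z axes, in that order (R = Rz(yaw) Ry(pitch) Rx(roll)).
In Python, from cell import env, viewer, job gives the robot as it stands.
- The arm moves only by the tool move_arm, never from a script. Its argument "steps" is a list of rows, each a list of 7 numbers: the finger opening in cm, from 0 to 8.7, then the shift along the tool's x, y, z in cm, then the turn, a rotation vector about the tool's x, y, z in rad. In form: [[fingers, tx, ty, tz, wx, wy, wz], ...]. A call has 1 to 5 rows; each row shifts and turns the commanded pose from where the row before left it, along the tool's axes as they then stand; what a row does not reach is not made up. A row lasts 1/12 s, in which the tool goes at most 41.7 mm and 7.16 degrees, less where a joint would pass 70% of its speed; a pose out of reach is approached as far as the arm can. A call is refused whole if a number of a shift passes 4.17 or a number of a turn 0.125, either way. A call with a gripper value outside its range is refused whole. The fingers move at their own pace and stop on an object; "force" is the grip in N (left out, the last holds). Time passes only in rows, so rows that do not move let the fingers close. It gives the time, the measured TCP pose, the force and the opening at its end, in the units of the state.
- env.get_obs(): the state, without advancing time (a new reading comes with each control period).
- viewer.read_camera(name): name is "side" or "top"; returns a dict with "img" (480x640x3 uint8, red, green, blue), "vfov" (degrees; the focal length in pixels is half the picture's height over the tangent of half this angle, whatever the lens; pixels are square), "cx", "cy" (the principal point, pixels), "extrinsics" (4x4, takes a point from world to camera coordinates). Camera axes: x right, y down, z forward; pixel columns grow to the right and rows downward; lengths in m; the calibration is good to about 2 mm. A picture is of the moment at which its call begins. There is no depth.
- job.sign_off(): hands the job in, once; it reports no verdict.
The state is a dict: "time_s": time; "qpos": joint angles; "joint_velocities": joint speeds; "effort": joint torques, N m; "tool_pos": TCP position; "tool_rot": TCP orientation; "force": force on the tool from outside, world axes, zero at the start; "wrist_torque": the same for the moment, N m; "grip_width": finger opening in m.
Only numpy, scipy, OpenCV 4.12 (cv2) and the standard library are available. Lean on these libraries where they do the work, as an engineer would, in place of code of your own. Each camera call takes 0.05 s, during which the arm holds its last target.

## Working session

There is one attempt and no reset: what is moved stays moved. The work goes in short steps, Python scripts to look and compute and a tool call to move; the robot and the scene stay as the last step left them, time stands still between calls to the robot, and variables do not carry over. Pictures are saved under pics/ and viewed, and the job is handed in when it is done.

Besides the shell and the picture viewer there is one more tool, called after "Call:" by a JSON object that holds its "method" and its "body". move_arm: Moves the arm, as the interface text tells. Its arguments: {"type":"object","properties":{"steps":{"type":"array"},"force":{"type":"number"}},"required":["steps"]}

```bash
ls; mkdir -p pics
python3 - <<'E'
from cell import env, viewer, job
import cv2,numpy as np
print(env.get_obs(), env.tip_reach)
for n in("side","top"):
    c=viewer.read_camera(n)
    cv2.imwrite(f"pics/{n}0.png",c["img"][:,:,::-1])
    print(n,c["vfov"],c["cx"],c["cy"],np.round(c["extrinsics"],4).tolist())
E
```

```text
pics
{'time_s': 0.0, 'qpos': array([74.77783528, 18.43849988, -4.01723443, 83.17375023,  1.29454028,
       78.54119003, -3.26013458]), 'joint_velocities': array([-0.07082799,  0.08372396,  0.00673256, -0.03683426, -0.00380944,
        0.05646456, -0.13934226]), 'effort': array([-3.97588319e-04, -4.91284060e+01, -4.04124185e-01, -3.12527490e+01,
       -6.39976398e-02,  4.36710881e-02,  1.99200526e-04]), 'tool_pos': array([ 0.17932708, -0.62425234,  0.24647814]), 'tool_rot': array([-1.79891784e+02,  4.74587829e-03,  1.60332830e+01]), 'force': array([-0.07396545, -0.36599421, -0.33922993]), 'wrist_torque': array([-0.03850587, -0.01288503,  0.00315233]), 'grip_width': 0.08684433772848074} 0.025
side 57.3879132795141 324.53025524774336 243.8812175907273 [[0.9828, -0.1847, -0.0016, -0.5038], [-0.1131, -0.5949, -0.7958, 0.1643], [0.146, 0.7823, -0.6056, 1.0115], [0.0, 0.0, 0.0, 1.0]]
top 44.994370135412424 327.01091835040387 237.31439040768763 [[-0.008, -0.9999, -0.0087, 0.0849], [-0.9855, 0.0093, -0.1697, 0.532], [0.1698, 0.0072, -0.9855, 1.4442], [0.0, 0.0, 0.0, 1.0]]
```

View pics/side0.png

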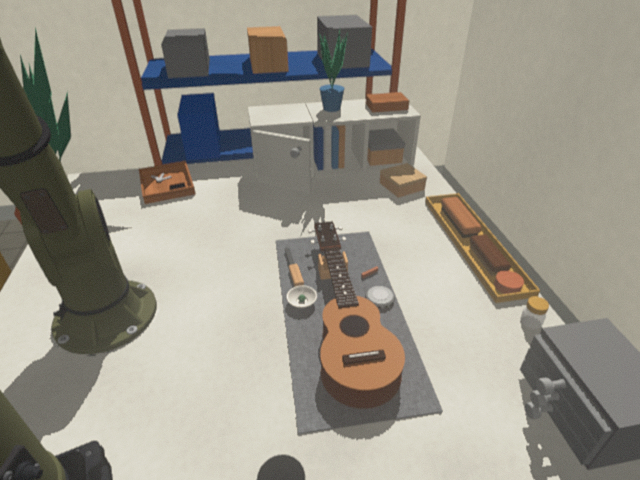

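View pics/top0.png

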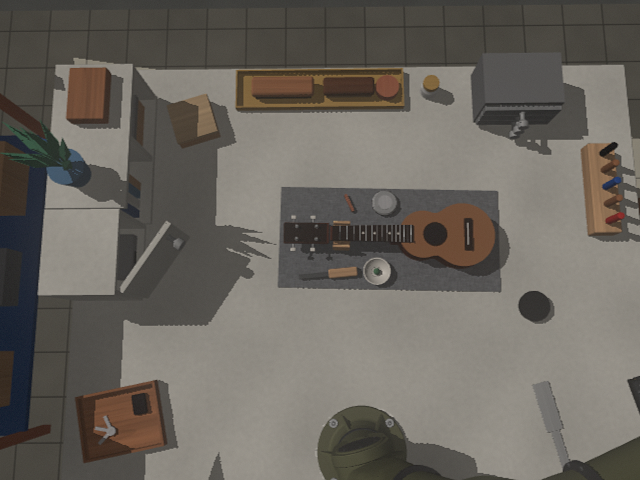

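The side view shows the ukulele at about (355,330), headstock up at (327,235). The top view shows it lying along a row: headstock at (285,233), body end at (495,237). I'll enlarge both.

Run:
```python
import cv2
t=cv2.imread("pics/top0.png")[180:300,270:430]; cv2.imwrite("pics/topz.png",cv2.resize(t,None,fx=5,fy=5,interpolation=cv2.INTER_CUBIC))
t=cv2.imread("pics/side0.png")[215:315,280:400]; cv2.imwrite("pics/sidez.png",cv2.resize(t,None,fx=6,fy=6,interpolation=cv2.INTER_CUBIC))
```

```text
(no output)
```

View pics/topz.png

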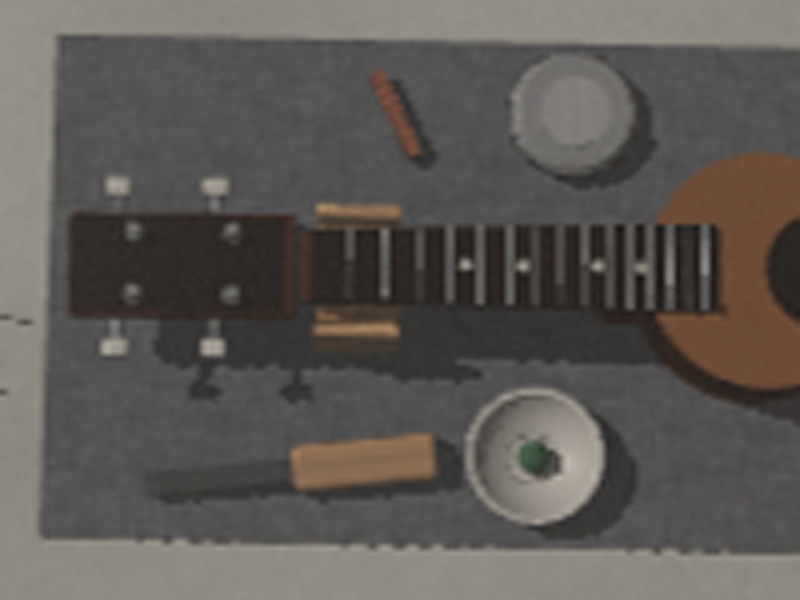

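View pics/sidez.png

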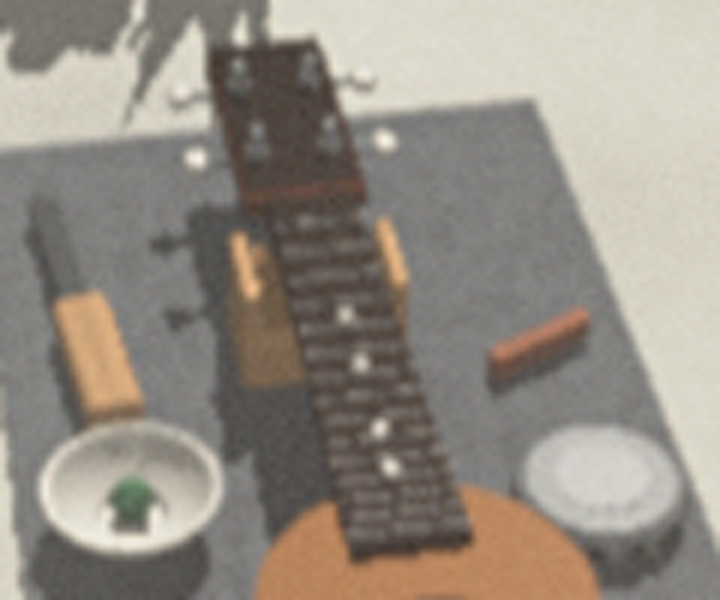

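```bash
cat > h.py <<'E'
import numpy as np, cv2
def ray(c,uv,z):
    f=240/np.tan(np.radians(c["vfov"])/2); E=c["extrinsics"]
    uv=np.atleast_2d(uv); d=np.c_[(uv[:,0]-c["cx"])/f,(uv[:,1]-c["cy"])/f,np.ones(len(uv))]
    R=E[:3,:3];o=-R.T@E[:3,3]; d=d@R
    return o+d*((z-o[2])/d[:,2])[:,None]
def proj(c,P):
    f=240/np.tan(np.radians(c["vfov"])/2);E=c["extrinsics"]
    q=np.atleast_2d(P)@E[:3,:3].T+E[:3,3]; return np.c_[q[:,0]/q[:,2]*f+c["cx"],q[:,1]/q[:,2]*f+c["cy"]]
E
python3 - <<'E'
from cell import env, viewer
from h import *
c=viewer.read_camera("top")
z=lambda x,y,ox,oy,k:((x+.5)/k-.5+ox,(y+.5)/k-.5+oy)
P=[z(x,y,270,180,5) for x,y in[(350,230),(350,303),(706,225),(706,311)]]
W=ray(c,P,.069);print("top\n",W.round(4)); print(np.linalg.norm(W[0]-W[1]),np.linalg.norm(W[2]-W[3]),np.linalg.norm((W[0]+W[1]-W[2]-W[3])/2))
s=viewer.read_camera("side")
g=s
P=[z(x,y,280,215,6) for x,y in[(367,237),(283,247),(468,532),(348,547)]]
print("side\n",ray(s,P,.069).round(4))
a=c["img"].astype(int).sum(2)
# column profile across frets, row profiles of the fretboard edges
print(a[230:238,325:420].mean(0).round().astype(int).tolist())
for col in (340,347,360,366,387,411): print(col,a[220:248,col].tolist())
# mat corners
m=cv2.cvtColor(c["img"],cv2.COLOR_RGB2HSV)
E
```

```text
top
 [[ 0.5586  0.0479  0.069 ]
 [ 0.5211  0.0483  0.069 ]
 [ 0.5595 -0.1328  0.069 ]
 [ 0.5153 -0.1313  0.069 ]]
0.03758570237273071 0.044234726771183785 0.1801595062134918
side
 [[ 0.5599  0.0352  0.069 ]
 [ 0.5248  0.0352  0.069 ]
 [ 0.5593 -0.1373  0.069 ]
 [ 0.5154 -0.1366  0.069 ]]
[123, 134, 152, 147, 148, 166, 154, 136, 122, 124, 124, 126, 124, 125, 173, 172, 117, 121, 123, 121, 110, 258, 263, 110, 117, 122, 121, 118, 194, 195, 116, 118, 121, 113, 253, 256, 123, 191, 202, 142, 262, 272, 112, 120, 119, 111, 263, 265, 154, 208, 179, 193, 199, 118, 116, 112, 206, 214, 124, 115, 111, 220, 222, 161, 205, 178, 213, 222, 110, 108, 248, 256, 175, 190, 279, 265, 102, 103, 323, 329, 99, 132, 155, 139, 102, 308, 312, 101, 130, 207, 242, 238, 237, 238, 237]
340 [258, 322, 338, 225, 185, 249, 230, 235, 236, 236, 229, 226, 156, 152, 163, 154, 152, 147, 150, 142, 128, 193, 182, 166, 220, 358, 343, 202]
347 [260, 324, 336, 270, 163, 222, 316, 291, 283, 273, 274, 272, 267, 252, 255, 259, 253, 273, 305, 208, 132, 159, 190, 191, 260, 389, 335, 223]
360 [229, 239, 241, 241, 256, 266, 263, 261, 267, 261, 257, 255, 260, 253, 250, 260, 254, 255, 258, 246, 184, 143, 143, 148, 154, 153, 162, 167]
366 [249, 253, 256, 238, 244, 275, 253, 255, 257, 263, 261, 273, 276, 273, 267, 273, 273, 280, 272, 270, 259, 127, 151, 153, 153, 155, 150, 158]
387 [241, 253, 241, 248, 261, 260, 257, 254, 252, 259, 280, 274, 254, 182, 198, 194, 198, 198, 196, 204, 188, 144, 141, 152, 160, 157, 162, 158]
411 [242, 234, 240, 241, 248, 265, 263, 272, 312, 314, 336, 334, 352, 366, 348, 253, 257, 251, 253, 252, 252, 238, 167, 245, 243, 239, 241, 239]
```

Run:
```python
from cell import env, viewer
from h import *
for n in("side","top"):
    c=viewer.read_camera(n)
    P=np.array([[.5214,.048,.069],[.5584,.048,.069],[.5149,-.132,.069],[.5599,-.132,.069]])
    k=8; im=c["img"][225:315,305:375] if n=="side" else c["img"][205:260,330:425]
    o=(305,225) if n=="side" else (330,205)
    im=cv2.resize(im,None,fx=k,fy=k,interpolation=cv2.INTER_CUBIC)[:,:,::-1].copy()
    im=np.clip(im.astype(float)*1.6,0,255).astype(np.uint8)
    for p in proj(c,P): 
        q=((p-o+.5)*k-.5).round().astype(int); cv2.drawMarker(im,(int(q[0]),int(q[1])),(0,255,0),0,20,1)
    cv2.imwrite(f"pics/{n}chk.png",im[:600])
```

```text
(no output)
```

View pics/sidechk.png

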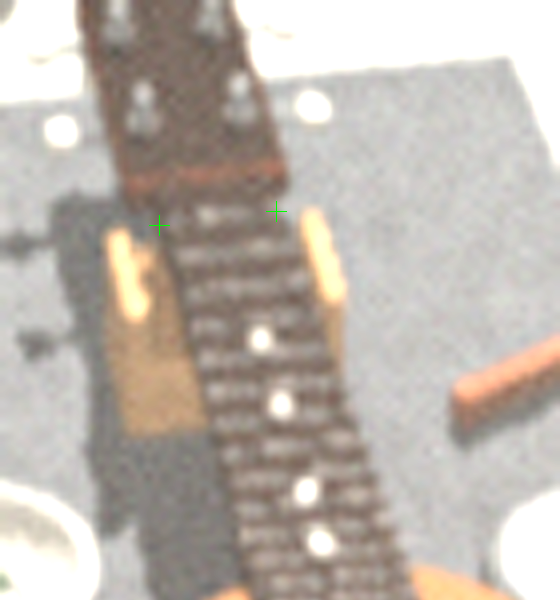

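View pics/topchk.png

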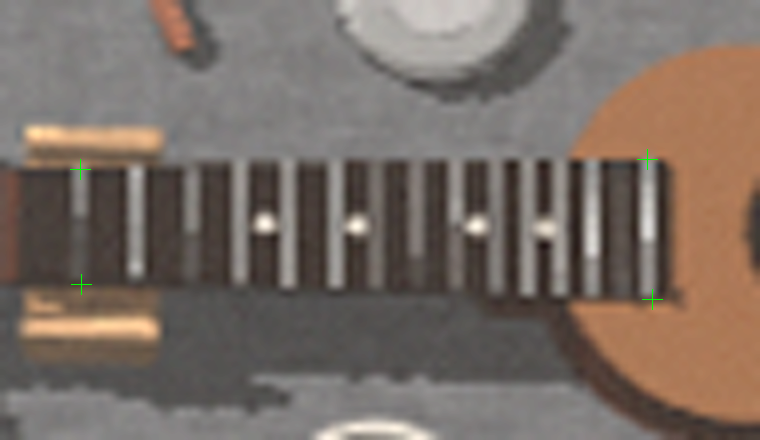

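Both views agree to about 2 mm, and the markers sit on the first and last fret ends. I'll average them as near (0.522,0.048)→(0.516,-0.132) and far (0.5595,0.048)→(0.561,-0.132), with fret tops at z=0.069. First move is to square the tool and shut the fingers.

Call:
{"method": "move_arm", "body": {"steps": [[0, 0, 0, 0, 0, 0, 0.0933], [0, 0, 0, 0, 0, 0, 0.0933], [0, 0, 0, 0, 0, 0, 0.0933], [0, 1, -0.7, 0, 0, 0, 0], [0, 2.5, -1.7, 0, 0, 0, 0]], "force": 5}}

```text
time_s: 0.72
tool_pos: [0.21, -0.6026, 0.2472]
tool_rot: [179.9, 0.2, -0.3]
force: [0.5, -0.6, 0.1]
grip_width: 0.0614
```

Call:
{"method": "move_arm", "body": {"steps": [[0, 2.5, -1.7, 0, 0, 0, 0], [0, 2.5, -1.7, 0, 0, 0, 0], [0, 2.5, -1.7, 0, 0, 0, 0], [0, 2.5, -1.7, 0, 0, 0, 0], [0, 2.5, -1.7, 0, 0, 0, 0]]}}

```text
time_s: 1.13
tool_pos: [0.3414, -0.5139, 0.2477]
tool_rot: [-180.0, -0.0, 0.2]
force: [0.1, -0.4, 0.0]
grip_width: 0.0281
```

Call:
{"method": "move_arm", "body": {"steps": [[0, 2.5, -1.7, 0, 0, 0, 0], [0, 2.5, -1.7, 0, 0, 0, 0], [0, 2.5, -1.7, 0, 0, 0, 0], [0, 2.5, -1.7, 0, 0, 0, 0], [0, 2.5, -1.7, 0, 0, 0, 0]]}}

```text
time_s: 1.55
tool_pos: [0.4662, -0.4286, 0.2477]
tool_rot: [-180.0, -0.0, 0.2]
force: [0.7, -0.4, -0.3]
grip_width: 0.0022
```

Call:
{"method": "move_arm", "body": {"steps": [[0, 0.28, -2.4, 0, 0, 0, 0], [0, 0.28, -2.4, 0, 0, 0, 0], [0, 0.28, -2.4, 0, 0, 0, 0], [0, 0.28, -2.4, 0, 0, 0, 0], [0, 0.28, -2.4, 0, 0, 0, 0]]}}

```text
time_s: 1.97
tool_pos: [0.4789, -0.3084, 0.2475]
tool_rot: [-180.0, 0.0, 0.2]
force: [1.1, -0.5, 0.5]
grip_width: 0.0005
```

Call:
{"method": "move_arm", "body": {"steps": [[0, 0.28, -2.4, 0, 0, 0, 0], [0, 0.28, -2.4, 0, 0, 0, 0], [0, 0.28, -2.4, 0, 0, 0, 0], [0, 0.28, -2.4, 0, 0, 0, 0], [0, 0.28, -2.4, 0, 0, 0, 0]]}}

```text
time_s: 2.38
tool_pos: [0.4926, -0.1885, 0.2477]
tool_rot: [180.0, -0.0, 0.2]
force: [0.2, -0.6, 0.1]
grip_width: 0.0003
```

Call:
{"method": "move_arm", "body": {"steps": [[0, 0.28, -2.4, 0, 0, 0, 0], [0, 0.28, -2.4, 0, 0, 0, 0], [0, 0.28, -2.4, 0, 0, 0, 0], [0, 0.28, -2.4, 0, 0, 0, 0], [0, 0.28, -2.4, 0, 0, 0, 0]]}}

```text
time_s: 2.8
tool_pos: [0.5063, -0.0685, 0.2477]
tool_rot: [180.0, -0.0, 0.2]
force: [0.6, -0.2, 0.4]
grip_width: 0.0007
```

Call:
{"method": "move_arm", "body": {"steps": [[0, 0.28, -2.4, 0, 0, 0, 0], [0, 0.28, -2.4, 0, 0, 0, 0], [0, 0.28, -2.4, 0, 0, 0, 0], [0, 0.28, -2.2, 0, 0, 0, 0], [0, 0, 0, 0, 0, 0, 0]]}}

```text
time_s: 3.22
tool_pos: [0.5174, 0.0302, 0.2479]
tool_rot: [-179.9, -0.0, 0.6]
force: [0.2, 1.0, -0.1]
grip_width: 0.0008
```

Call:
{"method": "move_arm", "body": {"steps": [[0, 0.2, -0.9, 2.5, 0, 0, 0], [0, 0.2, -0.9, 2.5, 0, 0, 0], [0, 0, 0, 2.5, 0, 0, 0.01], [0, 0, 0, 2.5, 0, 0, 0], [0, 0, 0, 2.3, 0, 0, 0]]}}

```text
time_s: 3.63
tool_pos: [0.5211, 0.0417, 0.1233]
tool_rot: [180.0, 0.0, -0.4]
force: [-0.1, -1.3, 0.1]
grip_width: 0.0007
```

Call:
{"method": "move_arm", "body": {"steps": [[0, 0, 0, 0, 0, 0, 0], [0, 0, 0, 0, 0, 0, 0]]}}

```text
time_s: 3.8
tool_pos: [0.5207, 0.0414, 0.1239]
tool_rot: [-180.0, 0.2, -0.5]
force: [0.3, -0.5, 0.8]
grip_width: -0.0001
```

```bash
cat > look.py <<'E'
import sys
from cell import env, viewer
from h import *
t=sys.argv[1]
o=env.get_obs();print(o["time_s"],o["tool_pos"].round(4),o["tool_rot"].round(2),o["force"].round(2))
a=[]
for n,(x,y) in(("side",(270,190)),("top",(290,170))):
    c=viewer.read_camera(n); a.append(cv2.resize(c["img"][y:y+150,x:x+133,::-1],None,fx=3,fy=4 if 0 else 3,interpolation=cv2.INTER_CUBIC))
    tip=o["tool_pos"]-[0,0,.025]; print(n,proj(c,tip).round(1)*1)
cv2.imwrite(f"pics/{t}.png",np.hstack(a))
E
python3 look.py l1
```

```text
3.8 [0.5207 0.0414 0.1239] [-1.8e+02  1.5e-01 -4.7e-01] [ 0.25 -0.51  0.82]
side [[324.6 244.7]]
top [[342.5 238.3]]
```

View pics/l1.png

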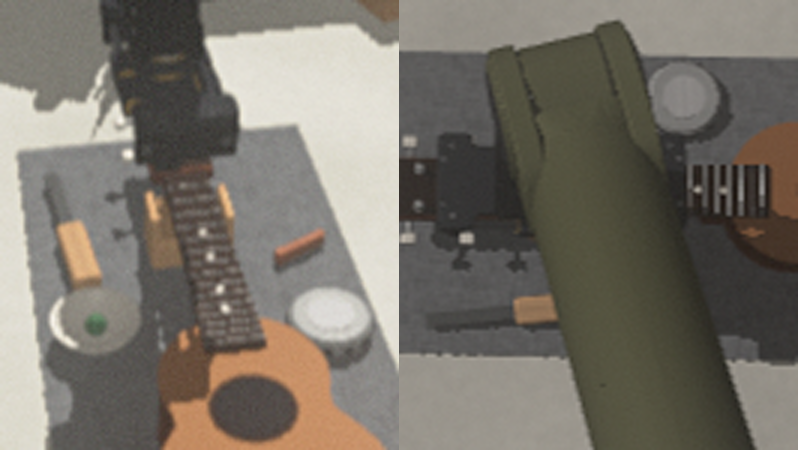

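Call:
{"method": "move_arm", "body": {"steps": [[0, 0.1, -0.6, 1.0, 0, 0, 0], [0, 0, 0, 1.0, 0, 0, 0], [0, 0, 0, 0.4, 0, 0, 0], [0, 0, 0, 0, 0, 0, 0]]}}

```text
time_s: 4.23
tool_pos: [0.5218, 0.0472, 0.0992]
tool_rot: [180.0, 0.1, -0.5]
force: [-0.3, -0.4, -0.7]
grip_width: 0.0005
```

Call:
{"method": "move_arm", "body": {"steps": [[0, 0, 0, 0.1, 0, 0, 0], [0, 0, 0, 0.1, 0, 0, 0], [0, 0, 0, 0.1, 0, 0, 0]]}}

```text
time_s: 4.48
tool_pos: [0.5231, 0.0472, 0.0977]
tool_rot: [180.0, -0.0, -0.6]
force: [-0.2, 0.5, 0.1]
grip_width: 0.0008
```

Call:
{"method": "move_arm", "body": {"steps": [[0, 0, 0, 0.1, 0, 0, 0], [0, 0, 0, 0.1, 0, 0, 0]]}}

```text
time_s: 4.65
tool_pos: [0.523, 0.0471, 0.0956]
tool_rot: [180.0, -0.0, -0.6]
force: [-0.0, 0.3, 0.4]
grip_width: 0.0002
```

Call:
{"method": "move_arm", "body": {"steps": [[0, 0, 0, 0.05, 0, 0, 0], [0, 0, 0, 0.05, 0, 0, 0]]}}

```text
time_s: 4.82
tool_pos: [0.5228, 0.0472, 0.0945]
tool_rot: [180.0, -0.0, -0.6]
force: [0.8, 0.5, 0.2]
grip_width: 0.0004
```

Call:
{"method": "move_arm", "body": {"steps": [[0, 0, 0, 0.05, 0, 0, 0], [0, 0, 0, 0, 0, 0, 0]]}}

```text
time_s: 4.98
tool_pos: [0.5228, 0.0472, 0.0945]
tool_rot: [180.0, -0.0, -0.6]
force: [-1.0, -0.7, 4.7]
grip_width: 0.0004
```

Call:
{"method": "move_arm", "body": {"steps": [[0, 0, 0, 0.05, 0, 0, 0], [0, 0, 0, 0, 0, 0, 0]]}}

```text
time_s: 5.15
tool_pos: [0.5229, 0.0472, 0.0944]
tool_rot: [180.0, -0.0, -0.6]
force: [-2.4, -1.3, 7.4]
grip_width: 0.0008
```

Contact found at TCP z=0.0944 with a stiffness of about 10 N/mm. I'll ease off a little and start tracing the near edge.

Call:
{"method": "move_arm", "body": {"steps": [[0, -0.003, 0.1, -0.03, 0, 0, 0], [0, -0.005, 0.2, 0, 0, 0, 0], [0, -0.005, 0.3, 0, 0, 0, 0]]}}

```text
time_s: 5.4
tool_pos: [0.5233, 0.0426, 0.0944]
tool_rot: [-179.9, -0.1, -0.5]
force: [1.0, 3.6, 5.1]
grip_width: 0.0006
```

```bash
python3 look.py l2
```

```text
5.4 [0.5233 0.0426 0.0944] [-1.7991e+02 -1.1000e-01 -5.0000e-01] [1.05 3.62 5.13]
side [[325.6 253.8]]
top [[341.8 239.3]]
```

View pics/l2.png

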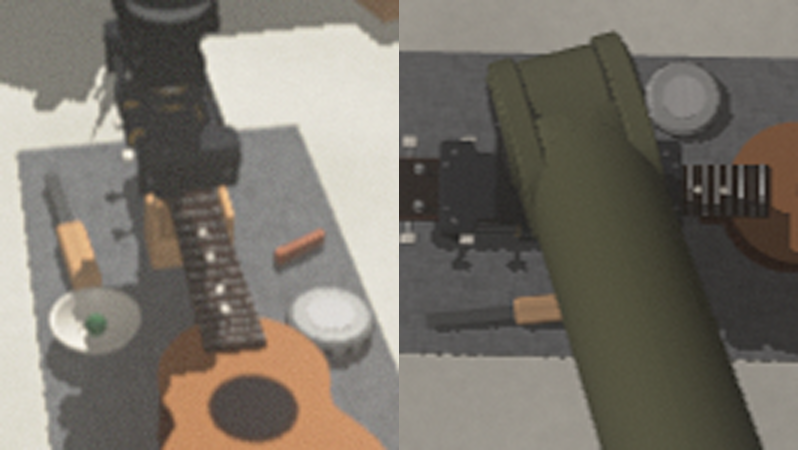

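The ukulele hasn't moved between the two pictures: the fretboard end is still at (235,345) in the side crop. Friction is high (about 0.7), so I'll lighten the touch.

Call:
{"method": "move_arm", "body": {"steps": [[0, -0.007, 0.3, -0.02, 0, 0, 0], [0, -0.007, 0.3, 0, 0, 0, 0], [0, -0.007, 0.3, 0, 0, 0, 0]]}}

```text
time_s: 5.75
tool_pos: [0.5229, 0.0325, 0.0944]
tool_rot: [-180.0, -0.1, -0.6]
force: [0.6, 4.4, 4.9]
grip_width: 0.0006
```

Call:
{"method": "move_arm", "body": {"steps": [[0, -0.007, 0.3, 0, 0, 0, 0], [0, -0.007, 0.3, 0, 0, 0, 0], [0, -0.007, 0.3, 0, 0, 0, 0]]}}

```text
time_s: 6.0
tool_pos: [0.5226, 0.0234, 0.0944]
tool_rot: [-180.0, -0.1, -0.6]
force: [-0.4, 4.2, 5.7]
grip_width: 0.0006
```

Call:
{"method": "move_arm", "body": {"steps": [[0, -0.02, 0.3, -0.03, 0, 0, 0], [0, -0.01, 0.3, 0, 0, 0, 0], [0, -0.01, 0.3, 0, 0, 0, 0]]}}

```text
time_s: 6.25
tool_pos: [0.5216, 0.014, 0.0944]
tool_rot: [-180.0, -0.0, -0.6]
force: [0.5, 3.0, 3.8]
grip_width: 0.0008
```

Call:
{"method": "move_arm", "body": {"steps": [[0, -0.01, 0.3, 0, 0, 0, 0], [0, -0.01, 0.3, 0, 0, 0, 0], [0, -0.01, 0.3, 0, 0, 0, 0]]}}

```text
time_s: 6.5
tool_pos: [0.5212, 0.0051, 0.0944]
tool_rot: [-180.0, -0.0, -0.6]
force: [0.4, 3.7, 4.7]
grip_width: 0.0004
```

```bash
python3 look.py l3
```

```text
6.5 [0.5212 0.0051 0.0944] [-1.7999e+02 -1.0000e-02 -5.8000e-01] [0.45 3.65 4.66]
side [[327.6 263.5]]
top [[356.7 240. ]]
```

View pics/l3.png

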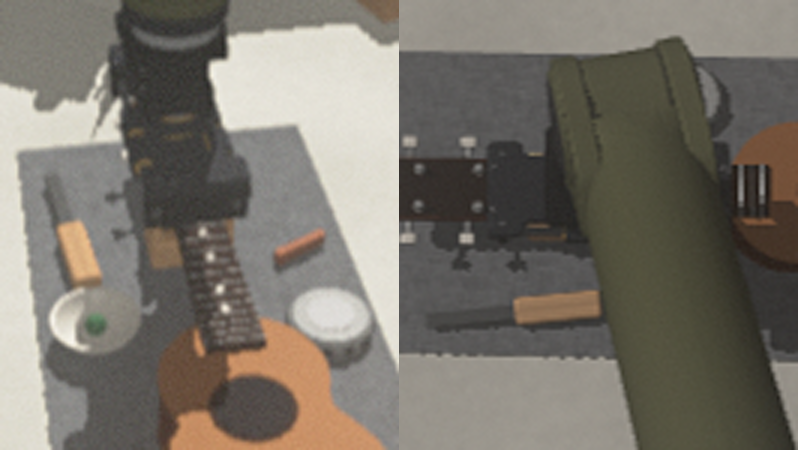

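The ukulele still hasn't shifted: the fretboard end is at (235,345) again. The force creeps up slowly, so I'll trim it upward as I go.

Call:
{"method": "move_arm", "body": {"steps": [[0, -0.01, 0.3, -0.02, 0, 0, 0], [0, -0.01, 0.3, 0, 0, 0, 0], [0, -0.01, 0.3, 0, 0, 0, 0], [0, -0.01, 0.3, -0.01, 0, 0, 0]]}}

```text
time_s: 6.93
tool_pos: [0.5204, -0.0074, 0.0945]
tool_rot: [180.0, 0.0, -0.6]
force: [0.5, 2.5, 3.9]
grip_width: 0.0005
```

Call:
{"method": "move_arm", "body": {"steps": [[0, -0.01, 0.3, 0, 0, 0, 0], [0, -0.01, 0.3, -0.01, 0, 0, 0], [0, -0.01, 0.3, 0, 0, 0, 0], [0, -0.01, 0.3, 0, 0, 0, 0]]}}

```text
time_s: 7.27
tool_pos: [0.5198, -0.0195, 0.0945]
tool_rot: [180.0, 0.0, -0.6]
force: [-0.7, 1.2, 2.3]
grip_width: 0.0005
```

Call:
{"method": "move_arm", "body": {"steps": [[0, -0.01, 0.3, 0, 0, 0, 0], [0, -0.01, 0.3, -0.01, 0, 0, 0], [0, -0.01, 0.3, 0, 0, 0, 0], [0, -0.01, 0.3, 0, 0, 0, 0]]}}

```text
time_s: 7.6
tool_pos: [0.5192, -0.0316, 0.0945]
tool_rot: [180.0, 0.0, -0.6]
force: [-0.0, -0.1, -0.1]
grip_width: 0.0007
```

Contact was just lost, so I'll press down slightly here before going on.

Call:
{"method": "move_arm", "body": {"steps": [[0, 0, -0.2, 0.03, 0, 0, 0], [0, 0, 0, 0.02, 0, 0, 0], [0, 0, 0, 0, 0, 0, 0]]}}

```text
time_s: 7.85
tool_pos: [0.5196, -0.0297, 0.0945]
tool_rot: [179.9, -0.0, -0.6]
force: [-0.5, -2.2, 2.1]
grip_width: 0.0005
```

Call:
{"method": "move_arm", "body": {"steps": [[0, -0.01, 0.3, 0.01, 0, 0, 0], [0, -0.01, 0.3, 0, 0, 0, 0], [0, -0.01, 0.3, 0, 0, 0, 0]]}}

```text
time_s: 8.1
tool_pos: [0.5196, -0.0366, 0.0944]
tool_rot: [-179.9, -0.0, -0.5]
force: [0.8, 3.4, 3.2]
grip_width: 0.0003
```

Call:
{"method": "move_arm", "body": {"steps": [[0, -0.01, 0.3, 0, 0, 0, 0], [0, -0.01, 0.3, 0, 0, 0, 0], [0, -0.01, 0.3, 0, 0, 0, 0]]}}

```text
time_s: 8.35
tool_pos: [0.5191, -0.0465, 0.0944]
tool_rot: [-180.0, -0.0, -0.6]
force: [-0.3, 3.8, 4.2]
grip_width: 0.0005
```

Call:
{"method": "move_arm", "body": {"steps": [[0, -0.01, 0.3, 0, 0, 0, 0], [0, -0.01, 0.3, 0, 0, 0, 0], [0, -0.01, 0.3, 0, 0, 0, 0]]}}

```text
time_s: 8.6
tool_pos: [0.5186, -0.0557, 0.0944]
tool_rot: [-180.0, -0.0, -0.6]
force: [0.4, 3.7, 4.2]
grip_width: 0.0006
```

Call:
{"method": "move_arm", "body": {"steps": [[0, -0.008, 0.3, -0.01, 0, 0, 0], [0, -0.008, 0.3, 0, 0, 0, 0], [0, -0.008, 0.3, 0, 0, 0, 0]]}}

```text
time_s: 8.85
tool_pos: [0.5181, -0.0649, 0.0944]
tool_rot: [-180.0, -0.0, -0.6]
force: [0.4, 3.3, 4.5]
grip_width: 0.0002
```

Call:
{"method": "move_arm", "body": {"steps": [[0, -0.008, 0.3, 0, 0, 0, 0], [0, -0.008, 0.3, 0, 0, 0, 0], [0, -0.008, 0.3, 0, 0, 0, 0]]}}

```text
time_s: 9.1
tool_pos: [0.5178, -0.0738, 0.0944]
tool_rot: [-180.0, -0.0, -0.6]
force: [-0.9, 4.3, 4.5]
grip_width: 0.0003
```

Call:
{"method": "move_arm", "body": {"steps": [[0, -0.008, 0.3, 0, 0, 0, 0], [0, -0.008, 0.3, 0, 0, 0, 0], [0, -0.008, 0.3, 0, 0, 0, 0]]}}

```text
time_s: 9.35
tool_pos: [0.5174, -0.0828, 0.0944]
tool_rot: [-180.0, -0.0, -0.6]
force: [0.6, 4.2, 5.3]
grip_width: 0.0005
```

Call:
{"method": "move_arm", "body": {"steps": [[0, -0.008, 0.3, 0, 0, 0, 0], [0, -0.008, 0.3, 0, 0, 0, 0], [0, -0.008, 0.3, 0, 0, 0, 0]]}}

```text
time_s: 9.6
tool_pos: [0.5171, -0.0918, 0.0944]
tool_rot: [-180.0, -0.0, -0.6]
force: [0.3, 3.5, 5.1]
grip_width: 0.0005
```

Call:
{"method": "move_arm", "body": {"steps": [[0, -0.008, 0.3, -0.01, 0, 0, 0], [0, -0.008, 0.3, 0, 0, 0, 0], [0, -0.008, 0.3, 0, 0, 0, 0]]}}

```text
time_s: 9.85
tool_pos: [0.5167, -0.1009, 0.0944]
tool_rot: [-180.0, 0.0, -0.6]
force: [1.0, 4.4, 4.9]
grip_width: 0.0007
```

```bash
python3 look.py l4
```

```text
9.85 [ 0.5167 -0.1009  0.0944] [-1.7999e+02  1.0000e-02 -5.8000e-01] [0.96 4.41 4.9 ]
side [[334.8 294.1]]
top [[398.7 241.3]]
```

View pics/l4.png

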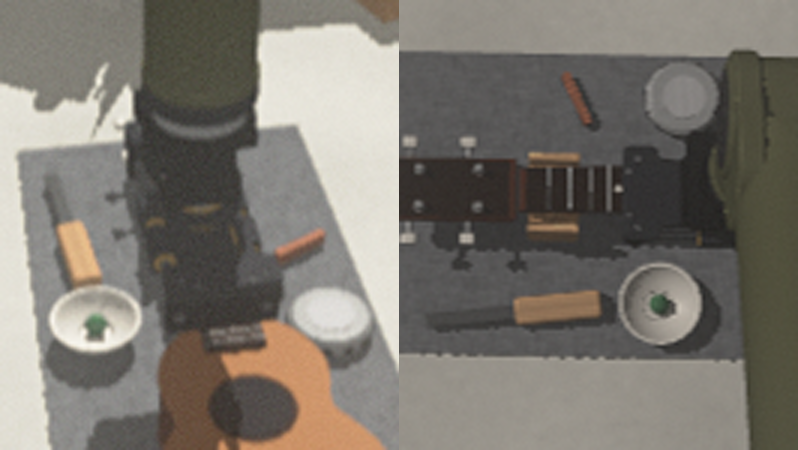

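The first fret in the top view is still at column 339.7, so there is no shift. On to the last fret.

Call:
{"method": "move_arm", "body": {"steps": [[0, -0.006, 0.3, -0.01, 0, 0, 0], [0, -0.006, 0.3, 0, 0, 0, 0], [0, -0.006, 0.3, 0, 0, 0, 0]]}}

```text
time_s: 10.2
tool_pos: [0.5163, -0.1101, 0.0944]
tool_rot: [180.0, 0.0, -0.6]
force: [0.2, 3.1, 3.6]
grip_width: 0.0005
```

Call:
{"method": "move_arm", "body": {"steps": [[0, -0.006, 0.3, 0, 0, 0, 0], [0, -0.006, 0.3, 0, 0, 0, 0], [0, -0.006, 0.3, 0, 0, 0, 0]]}}

```text
time_s: 10.45
tool_pos: [0.5161, -0.1192, 0.0944]
tool_rot: [180.0, 0.0, -0.6]
force: [-0.5, 3.3, 4.5]
grip_width: 0.0006
```

Call:
{"method": "move_arm", "body": {"steps": [[0, -0.006, 0.3, 0, 0, 0, 0], [0, -0.006, 0.3, 0, 0, 0, 0], [0, -0.006, 0.3, 0, 0, 0, 0], [0, -0.006, 0.25, 0, 0, 0, 0]]}}

```text
time_s: 10.78
tool_pos: [0.5157, -0.1307, 0.0944]
tool_rot: [180.0, 0.0, -0.6]
force: [0.6, 2.7, 3.3]
grip_width: 0.0003
```

Call:
{"method": "move_arm", "body": {"steps": [[0, 0, 0.1, 0, 0, 0, 0], [0, 0, 0, 0, 0, 0, 0]]}}

```text
time_s: 10.95
tool_pos: [0.5157, -0.132, 0.0945]
tool_rot: [180.0, 0.0, -0.6]
force: [0.2, 1.7, 3.5]
grip_width: 0.0002
```

Near edge is done. I'll lift, cross to the first fret on the far edge, and touch down.

Call:
{"method": "move_arm", "body": {"steps": [[0, 0, 0, -0.5, 0, 0, 0], [0, 0, 0, -1.5, 0, 0, 0], [0, 0.3, -1, -1, 0, 0, 0], [0, 0.4, -2, 0, 0, 0, 0], [0, 0.5, -2, 0, 0, 0, 0]]}}

```text
time_s: 11.37
tool_pos: [0.5289, -0.0817, 0.1256]
tool_rot: [179.9, -0.1, -0.7]
force: [-0.2, 0.3, -0.2]
grip_width: 0.0004
```

Call:
{"method": "move_arm", "body": {"steps": [[0, 0.5, -2, 0, 0, 0, 0], [0, 0.5, -2, 0, 0, 0, 0], [0, 0.5, -2, 0, 0, 0, 0], [0, 0.5, -2, 0, 0, 0, 0], [0, 0.5, -2, 0, 0, 0, 0]]}}

```text
time_s: 11.78
tool_pos: [0.5545, 0.0196, 0.1247]
tool_rot: [180.0, -0.0, -0.6]
force: [-0.2, -0.1, -0.0]
grip_width: 0.0006
```

Call:
{"method": "move_arm", "body": {"steps": [[0, 0.4, -2, 0, 0, 0, 0], [0, 0.1, -1, 0, 0, 0, 0], [0, 0, 0, 0.5, 0, 0, 0], [0, 0, 0, 0.5, 0, 0, 0], [0, 0, 0, 0, 0, 0, 0]]}}

```text
time_s: 12.2
tool_pos: [0.5586, 0.0465, 0.1129]
tool_rot: [179.9, 0.2, -0.7]
force: [0.6, 0.1, -0.7]
grip_width: 0.0007
```

Call:
{"method": "move_arm", "body": {"steps": [[0, 0.05, -0.1, 0.6, 0, 0, 0], [0, 0, 0, 0.6, 0, 0, 0], [0, 0, 0, 0.3, 0, 0, 0], [0, 0, 0, 0, 0, 0, 0]]}}

```text
time_s: 12.53
tool_pos: [0.5594, 0.0486, 0.0983]
tool_rot: [180.0, 0.1, -0.6]
force: [-0.1, -0.2, 0.4]
grip_width: 0.0004
```

Call:
{"method": "move_arm", "body": {"steps": [[0, 0, 0, 0.05, 0, 0, 0], [0, 0, 0, 0.05, 0, 0, 0]]}}

```text
time_s: 12.7
tool_pos: [0.5603, 0.0492, 0.0986]
tool_rot: [180.0, -0.0, -0.6]
force: [-0.4, 0.5, 1.0]
grip_width: 0.0009
```

Call:
{"method": "move_arm", "body": {"steps": [[0, 0, 0.1, 0.1, 0, 0, 0], [0, 0, 0, 0.1, 0, 0, 0], [0, 0, 0, 0.05, 0, 0, 0]]}}

```text
time_s: 12.95
tool_pos: [0.5602, 0.0482, 0.096]
tool_rot: [180.0, -0.0, -0.6]
force: [0.2, 0.8, -0.2]
grip_width: 0.0007
```

Call:
{"method": "move_arm", "body": {"steps": [[0, 0, 0, 0.05, 0, 0, 0], [0, 0, 0, 0.05, 0, 0, 0]]}}

```text
time_s: 13.12
tool_pos: [0.5602, 0.0484, 0.095]
tool_rot: [180.0, -0.0, -0.6]
force: [-0.7, -0.5, -0.7]
grip_width: 0.0007
```

Call:
{"method": "move_arm", "body": {"steps": [[0, 0, 0, 0.05, 0, 0, 0], [0, 0, 0, 0, 0, 0, 0]]}}

```text
time_s: 13.28
tool_pos: [0.5602, 0.0484, 0.0945]
tool_rot: [180.0, -0.0, -0.6]
force: [-0.1, 0.2, 0.4]
grip_width: 0.0008
```

Call:
{"method": "move_arm", "body": {"steps": [[0, 0, 0, 0.04, 0, 0, 0], [0, 0, 0, 0, 0, 0, 0]]}}

```text
time_s: 13.45
tool_pos: [0.5602, 0.0484, 0.0945]
tool_rot: [180.0, -0.0, -0.6]
force: [-0.8, -0.2, 2.8]
grip_width: 0.0006
```

Call:
{"method": "move_arm", "body": {"steps": [[0, 0, 0, 0, 0, 0, 0], [0, 0, 0, 0, 0, 0, 0]]}}

```text
time_s: 13.62
tool_pos: [0.5602, 0.0484, 0.0945]
tool_rot: [180.0, -0.0, -0.6]
force: [-1.1, -0.2, 4.5]
grip_width: 0.0003
```

Call:
{"method": "move_arm", "body": {"steps": [[0, 0, 0.1, 0, 0, 0, 0], [0, 0.003, 0.2, -0.01, 0, 0, 0], [0, 0.003, 0.3, 0, 0, 0, 0]]}}

```text
time_s: 13.87
tool_pos: [0.5606, 0.0434, 0.0945]
tool_rot: [-179.9, -0.1, -0.5]
force: [0.0, 2.2, 3.5]
grip_width: 0.0005
```

Call:
{"method": "move_arm", "body": {"steps": [[0, 0.003, 0.3, 0, 0, 0, 0], [0, 0.003, 0.3, 0, 0, 0, 0], [0, 0.003, 0.3, 0, 0, 0, 0]]}}

```text
time_s: 14.12
tool_pos: [0.5605, 0.0333, 0.0944]
tool_rot: [-180.0, -0.0, -0.6]
force: [-0.2, 2.9, 3.8]
grip_width: 0.0006
```

Call:
{"method": "move_arm", "body": {"steps": [[0, 0.003, 0.3, 0, 0, 0, 0], [0, 0.003, 0.3, 0, 0, 0, 0], [0, 0.003, 0.3, 0, 0, 0, 0]]}}

```text
time_s: 14.37
tool_pos: [0.5604, 0.0244, 0.0944]
tool_rot: [-180.0, -0.0, -0.6]
force: [0.3, 3.3, 4.9]
grip_width: 0.0006
```

Call:
{"method": "move_arm", "body": {"steps": [[0, 0.003, 0.3, -0.01, 0, 0, 0], [0, 0.003, 0.3, 0, 0, 0, 0], [0, 0.003, 0.3, 0, 0, 0, 0]]}}

```text
time_s: 14.62
tool_pos: [0.5603, 0.0153, 0.0944]
tool_rot: [-180.0, -0.0, -0.6]
force: [-0.4, 3.7, 5.3]
grip_width: 0.0004
```

Call:
{"method": "move_arm", "body": {"steps": [[0, 0.003, 0.3, 0, 0, 0, 0], [0, 0.003, 0.3, 0, 0, 0, 0], [0, 0.003, 0.3, 0, 0, 0, 0]]}}

```text
time_s: 14.87
tool_pos: [0.5602, 0.0063, 0.0944]
tool_rot: [-180.0, -0.0, -0.6]
force: [-0.4, 4.1, 5.5]
grip_width: 0.0009
```

Call:
{"method": "move_arm", "body": {"steps": [[0, 0.003, 0.3, -0.01, 0, 0, 0], [0, 0.003, 0.3, 0, 0, 0, 0], [0, 0.003, 0.3, 0, 0, 0, 0]]}}

```text
time_s: 15.12
tool_pos: [0.5601, -0.0029, 0.0945]
tool_rot: [-180.0, 0.0, -0.6]
force: [0.4, 4.2, 5.1]
grip_width: 0.0005
```

Call:
{"method": "move_arm", "body": {"steps": [[0, 0.003, 0.3, 0, 0, 0, 0], [0, 0.003, 0.3, 0, 0, 0, 0], [0, 0.003, 0.3, 0, 0, 0, 0]]}}

```text
time_s: 15.37
tool_pos: [0.5601, -0.0119, 0.0945]
tool_rot: [-180.0, 0.0, -0.6]
force: [0.3, 4.1, 4.4]
grip_width: 0.0001
```

Call:
{"method": "move_arm", "body": {"steps": [[0, 0.005, 0.3, -0.01, 0, 0, 0], [0, 0.005, 0.3, 0, 0, 0, 0], [0, 0.005, 0.3, 0, 0, 0, 0]]}}

```text
time_s: 15.62
tool_pos: [0.5601, -0.0211, 0.0945]
tool_rot: [180.0, 0.0, -0.6]
force: [0.6, 3.8, 4.9]
grip_width: 0.0005
```

Call:
{"method": "move_arm", "body": {"steps": [[0, 0.005, 0.3, 0, 0, 0, 0], [0, 0.005, 0.3, 0, 0, 0, 0], [0, 0.005, 0.3, 0, 0, 0, 0]]}}

```text
time_s: 15.87
tool_pos: [0.5602, -0.03, 0.0945]
tool_rot: [180.0, 0.0, -0.6]
force: [-0.0, 4.3, 5.1]
grip_width: 0.0004
```

Call:
{"method": "move_arm", "body": {"steps": [[0, 0.006, 0.3, 0, 0, 0, 0], [0, 0.006, 0.3, 0, 0, 0, 0], [0, 0.006, 0.3, 0, 0, 0, 0]]}}

```text
time_s: 16.12
tool_pos: [0.5603, -0.0391, 0.0945]
tool_rot: [180.0, 0.0, -0.6]
force: [0.8, 3.1, 4.8]
grip_width: 0.0007
```

```bash
python3 look.py l5
```

```text
16.1167 [ 0.5603 -0.0391  0.0945] [ 1.7999e+02  1.0000e-02 -5.8000e-01] [0.81 3.11 4.81]
side [[347.7 273.5]]
top [[373.9 224.6]]
```

View pics/l5.png

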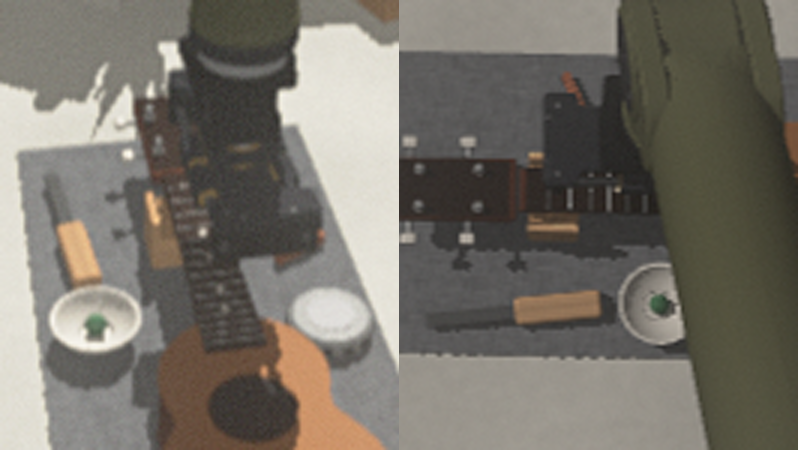

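Nothing has moved: the headstock edge is still at column 516 in the top crop, and the fretboard end is at (235,345) in the side crop. Continuing.

Call:
{"method": "move_arm", "body": {"steps": [[0, 0.006, 0.3, -0.01, 0, 0, 0], [0, 0.006, 0.3, 0, 0, 0, 0], [0, 0.006, 0.3, 0, 0, 0, 0]]}}

```text
time_s: 16.47
tool_pos: [0.5603, -0.048, 0.0944]
tool_rot: [180.0, 0.0, -0.6]
force: [1.1, 2.9, 2.7]
grip_width: 0.0007
```

Call:
{"method": "move_arm", "body": {"steps": [[0, 0.006, 0.3, 0, 0, 0, 0], [0, 0.006, 0.3, 0, 0, 0, 0], [0, 0.006, 0.3, 0, 0, 0, 0]]}}

```text
time_s: 16.72
tool_pos: [0.5604, -0.0572, 0.0945]
tool_rot: [180.0, 0.0, -0.6]
force: [0.7, 2.1, 3.0]
grip_width: 0.0004
```

Call:
{"method": "move_arm", "body": {"steps": [[0, 0.006, 0.3, 0, 0, 0, 0], [0, 0.006, 0.3, 0, 0, 0, 0], [0, 0.006, 0.3, 0, 0, 0, 0]]}}

```text
time_s: 16.97
tool_pos: [0.5605, -0.0662, 0.0945]
tool_rot: [180.0, 0.0, -0.6]
force: [0.1, 1.2, 2.4]
grip_width: 0.0004
```

Call:
{"method": "move_arm", "body": {"steps": [[0, 0.006, 0.3, 0, 0, 0, 0], [0, 0.006, 0.3, 0, 0, 0, 0], [0, 0.006, 0.3, 0, 0, 0, 0]]}}

```text
time_s: 17.22
tool_pos: [0.5606, -0.0752, 0.0945]
tool_rot: [180.0, 0.0, -0.6]
force: [-0.0, 2.3, 2.3]
grip_width: 0.0005
```

Call:
{"method": "move_arm", "body": {"steps": [[0, 0.006, 0.3, 0.01, 0, 0, 0], [0, 0.006, 0.3, 0.01, 0, 0, 0], [0, 0.006, 0.3, 0, 0, 0, 0]]}}

```text
time_s: 17.47
tool_pos: [0.5609, -0.0838, 0.0945]
tool_rot: [-180.0, -0.0, -0.6]
force: [1.4, 1.9, 2.1]
grip_width: 0.0004
```

Call:
{"method": "move_arm", "body": {"steps": [[0, 0.006, 0.3, 0, 0, 0, 0], [0, 0.006, 0.3, 0, 0, 0, 0], [0, 0.006, 0.3, 0, 0, 0, 0]]}}

```text
time_s: 17.72
tool_pos: [0.561, -0.0929, 0.0945]
tool_rot: [180.0, -0.0, -0.6]
force: [-0.5, 2.2, 1.7]
grip_width: 0.0004
```

Call:
{"method": "move_arm", "body": {"steps": [[0, 0.006, 0.3, 0, 0, 0, 0], [0, 0.006, 0.3, 0, 0, 0, 0], [0, 0.006, 0.3, 0, 0, 0, 0]]}}

```text
time_s: 17.97
tool_pos: [0.561, -0.1019, 0.0945]
tool_rot: [180.0, -0.0, -0.6]
force: [0.4, 2.3, 2.9]
grip_width: 0.0008
```

Call:
{"method": "move_arm", "body": {"steps": [[0, 0.006, 0.3, 0, 0, 0, 0], [0, 0.006, 0.3, 0, 0, 0, 0], [0, 0.006, 0.3, 0, 0, 0, 0]]}}

```text
time_s: 18.22
tool_pos: [0.5611, -0.1109, 0.0945]
tool_rot: [-180.0, 0.0, -0.6]
force: [-0.1, 2.5, 2.7]
grip_width: 0.0006
```

Call:
{"method": "move_arm", "body": {"steps": [[0, 0.006, 0.3, 0.01, 0, 0, 0], [0, 0.006, 0.3, 0, 0, 0, 0], [0, 0.006, 0.3, 0, 0, 0, 0]]}}

```text
time_s: 18.47
tool_pos: [0.5613, -0.1197, 0.0945]
tool_rot: [-180.0, -0.0, -0.6]
force: [0.8, 3.3, 3.9]
grip_width: 0.0007
```

Call:
{"method": "move_arm", "body": {"steps": [[0, 0.006, 0.3, 0, 0, 0, 0], [0, 0.006, 0.3, 0, 0, 0, 0], [0, 0.006, 0.3, 0, 0, 0, 0], [0, 0.006, 0.2, 0, 0, 0, 0]]}}

```text
time_s: 18.8
tool_pos: [0.5614, -0.131, 0.0945]
tool_rot: [-180.0, -0.0, -0.6]
force: [-0.0, 3.6, 4.0]
grip_width: 0.0004
```

Call:
{"method": "move_arm", "body": {"steps": [[0, 0, 0.1, 0, 0, 0, 0], [0, 0, 0, 0, 0, 0, 0]]}}

```text
time_s: 18.97
tool_pos: [0.5614, -0.132, 0.0944]
tool_rot: [180.0, -0.0, -0.6]
force: [0.1, 3.1, 4.3]
grip_width: 0.0003
```

The far edge's last fret is touched and held. Now I'll lift and back clear.

Call:
{"method": "move_arm", "body": {"steps": [[0, 0, 0, -0.5, 0, 0, 0], [0, 0, 0, -1.5, 0, 0, 0], [0, 0, 0, -2.5, 0, 0, 0], [0, 0, 0, -2.5, 0, 0, 0], [0, 0, 0, -2.5, 0, 0, 0]]}}

```text
time_s: 19.38
tool_pos: [0.5601, -0.1332, 0.1895]
tool_rot: [179.9, 0.1, -0.6]
force: [0.7, -0.3, 0.3]
grip_width: 0.0007
```

Call:
{"method": "move_arm", "body": {"steps": [[0, 0, 1, -2.5, 0, 0, 0], [0, 0, 2, -1, 0, 0, 0], [0, 0, 2.5, 0, 0, 0, 0], [0, 0, 2.5, 0, 0, 0, 0], [0, 0, 2.5, 0, 0, 0, 0]]}}

```text
time_s: 19.8
tool_pos: [0.5591, -0.2392, 0.2242]
tool_rot: [179.9, 0.1, -0.6]
force: [0.1, -0.4, -0.6]
grip_width: 0.0004
```

Call:
{"method": "move_arm", "body": {"steps": [[0, 0, 2.5, 0, 0, 0, 0], [0, 0, 2.5, 0, 0, 0, 0], [0, 0, 2.5, 0, 0, 0, 0], [0, 0, 2.5, 0, 0, 0, 0], [0, 0, 2.5, 0, 0, 0, 0]]}}

```text
time_s: 20.22
tool_pos: [0.5574, -0.3642, 0.2235]
tool_rot: [179.9, 0.2, -0.7]
force: [1.0, -0.8, 0.6]
grip_width: 0.0006
```

Call:
{"method": "move_arm", "body": {"steps": [[0, 0, 1, 0, 0, 0, 0], [0, 0, 0, 0, 0, 0, 0], [0, 0, 0, 0, 0, 0, 0], [0, 0, 0, 0, 0, 0, 0], [0, 0, 0, 0, 0, 0, 0]]}}

```text
time_s: 20.63
tool_pos: [0.5596, -0.3693, 0.2246]
tool_rot: [-180.0, -0.0, -0.4]
force: [-0.0, 0.5, 0.2]
grip_width: 0.0005
```

```bash
python3 look.py l6
python3 - <<'E'
from cell import viewer
import cv2
import numpy as np
out=[]
for n,r in(("top",(180,300,270,420)),("side",(215,310,280,400))):
    a=cv2.imread(f"pics/{n}0.png")[r[0]:r[1],r[2]:r[3]].astype(np.float32).mean(2); b=viewer.read_camera(n)["img"][r[0]:r[1],r[2]:r[3]].astype(np.float32).mean(2)
    print(n,cv2.phaseCorrelate(a,b), np.abs(a-b).mean())
E
```

```text
20.6333 [ 0.5596 -0.3693  0.2246] [-1.7996e+02 -1.0000e-02 -4.1000e-01] [-0.01  0.49  0.17]
side [[397.7 347.8]]
top [[520.8 212.8]]
top ((0.013682327429748398, -0.010371422685018672), 0.9762434111701117) 2.9367964
side ((0.2157660291873853, 0.05904655930657299), 0.5693464875221252) 32.548798
```

View pics/l6.png

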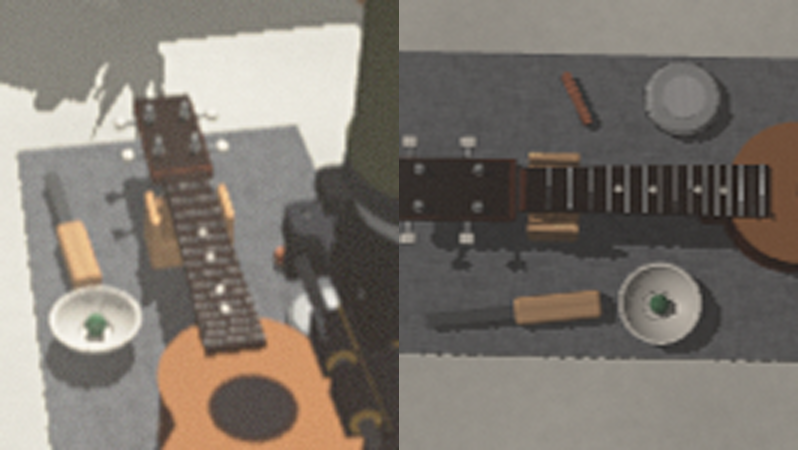

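The top view shows the ukulele and everything on the mat unmoved (0.01 px image shift), and the arm is clear. Handing in.

```bash
python3 -c "
from cell import env,viewer,job
print(job.sign_off())"
```

```text
the job is handed in; nothing more can be done
None
```

I traced both edges of the fretboard with closed fingertips, near edge first and then far, each from the first fret to the last. The job is handed in, and no verdict was reported. It took about 21 s of the 64 s allowed.

- **Touch:** the readings while tracing were mostly 2–5 N, with a brief 7.4 N peak at the first near-edge touchdown.
- **Gap in contact:** on the near edge, the force reading fell to about zero just past y ≈ -0.02 m, before the half-way point. I moved back about 2 mm, pressed down slightly and continued. The pressure was back inside the half-way zone, but a few millimetres before it may have been untouched.
- **Centring:** I averaged the two camera views, which differed by about 2 mm in x. That is well inside the 12 mm tolerance.
- **Last checks:**
  - The top view showed the ukulele neck, the dish with its marble, the file, the nut blank and the pitch pipe where they started, with a 0.01 px image shift.
  - The side-view comparison was not reliable because the arm stood partly in the picture.
  - I did not measure the polish tin, harmonica case or cabinet door afterwards; the arm stayed clear of them.
  - The arm finished about 0.22 m above the table, beyond the body end of the ukulele, with near-zero force on the tool.

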